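Clamp the touchstone in the sloping cam holder

TASK

Clamp the black touchstone in the sloping holder, ready for streak tests: swing the red-knobbed cam lever open so that the spring jaw draws right back, lay the stone streaks up on the bed across the slope, down against the two rest pins and between the fence and the jaw, and let go of it. Then swing the lever back until the cam's nose (its high point) points squarely at the brass follower and the jaw pins the stone against the fence. Leave everything else on the desk where it is.

Things in the scene. Friction and masses are not known exactly. Their poses are not given: they have to be found in the camera images.
- touchstone: Black stone slab with gold streaks on top, 52 (own x) x 90 (own y) x 18 (own z) mm, about 0.19 kg, loose, flat on the desk streaks up at any yaw, in one of 3 places shared with the calculator and wooden block (not the like slab far left in the background). Origin at the centre of its underside, z out of the streaked face. May lie either way round in the holder.
- bed: Holder's fixed aluminium bed, place and yaw vary; slopes 30 deg, low edge towards the robot. Origin: where the clamped stone's origin belongs, on the bed surface, 46 mm over the desk. x up the slope (away from the robot), y level to the left, z square off the bed. The stone's 90 mm length lies along y. Plate: x -42..45, y -59..139 mm; nothing stands on it uphill of the stone.
- rest (a point): Foot of the stone's lower edge on the bed, midway between the two rest pins (bed frame -26, 0, 0 mm). The pins are 10 mm across, 13 mm high, centres at bed x=-31, y=+31 and -31, so a finger fits between them. Before it reaches them the stone may slide down the slope or be held by friction.
- fence (a point): Foot of the fence's face towards the stone (bed frame 0, -45, 0 mm): steel bar 60 mm long in bed x, 12 mm thick, 14 mm high. With the cam open there are 100 mm between fence and jaw pad, so the 90 mm stone has 10 mm of play; the jaw then pushes it to the fence.
- cam_axis (a point): On the cam's turning axis, at the bed's surface (bed frame 0, 107, 0 mm). The axis is parallel to bed z. The cam is a steel lobe disc: base radius 18 mm, nose 32 mm from the axis, 4 to 18 mm above the bed, a red line on its nose.
- cam_knob (a point): Grip point on the axis of the lever's red upright knob: a cylinder 16 mm across, parallel to bed z, standing 30 to 70 mm above the bed; this point is 52 mm above the bed and 55 mm from the cam's axis. The lever under it is 23 to 30 mm above the bed. Turning needs up to about 10 N here. The knob is rigid with the lever.
- cam (a joint): Cam angle a, rad. 0: nose squarely at the follower (high point). Grows as it opens, clockwise seen from above: from the axis the knob lies towards bed (x,y) = (sin(a-0.349), cos(a-0.349)): at 0 left and a little downhill, at 1.9 uphill. Range -0.6 (past the high point) to 1.9; no stop at 0. Above 1.14 the nose is clear and the jaw fully back. Starts at -0.4 to 0.45; stays where left.
- follower (a joint): Travel in m, away from the stone, of the sprung brass follower (52 mm wide, 18 mm high) between cam and jaw pad. 0: pushed fully forward by the cam's high point; 0.014: sprung fully back.
- pad: Black rubber jaw pad, 42 (bed x) x 8 x 14 mm, on springs in front of the follower (7 mm travel, 4.5 N rising 1.5 N per mm). Origin at the foot of its face towards the stone: at bed y=+41 with the cam at its high point and no stone in, +55 with the cam open.
- calculator: Black desk calculator, 112 x 70 x 14 mm, loose bystander; origin at the centre of its underside. Not to be moved.
- wood_block: Wooden block, 56 x 72 x 33 mm, loose bystander; origin at the centre of its underside. Not to be moved.
- green_dropper: Dropper bottle with a green cap, 31 mm across, 84 mm high, loose bystander at the desk's front; origin under its centre. Not to be moved.
- red_dropper: Dropper bottle with a red cap, same size, loose bystander behind and left of the holder. Not to be moved.
- blue_dropper: Dropper bottle with a blue cap, same size, loose bystander behind the holder. Not to be moved.
- mouse: Black computer mouse, 101 x 61 x 34 mm, loose bystander at the left; origin under its centre. Not to be moved.

How it is judged:
By the outcome, as a careful person would: the job done as asked, in the order asked, and still so for the second after the job is handed in, with the robot touching nothing.
It also fails if it takes over 66 s, if anything falls off the work surface, if the arm or the gripper's body presses on something with over 40 N, if the wrist force passes 120 N, or if a joint passes its speed limit or range.

ROBOT

A 6-joint arm with a two-finger parallel gripper is mounted at the origin on a cart in front of the work surface, level with it; the furniture and walls round the work are solid. World frame = base frame: x ahead of the robot, y to its left, z up, the work surface at z = 0. Lengths are in m, angles in rad, forces in N, time in s.
With the tool pointing down it reaches from about 0.35 to 1 m from the base axis. Payload 7.1 kg.
Tool frame: the origin (TCP) lies between the finger pads; the fingertips stand 8 mm ahead of it and the grasp point (between the pads) lies 11 mm behind it; z points along the fingers, y is the line along which they close (so a half turn about z gives the same grasp; the last joint's range is limited). The gripper opens to 85 mm and grips with 20 to 120 N. Pads are 22 mm wide; open, the fingers measure 114 mm over their backs; the gripper's body (76 mm by 85 mm) begins 54 mm behind the grasp point. The pads swing forward as they close: fully open they stand 13 mm farther back than shut.
Start: joints at [1.287, 0.423, 1.63, -0, 1.089, -0.019], TCP at [0.164, 0.603, 0.239] pointing down, gripper open.
Joint ranges: [-3, 3], [-0.9, 2.11], [0.09, 2.58], [-1.31, 4.45], [0.11, 2.69], [-2.54, 2.54]. Speed limits (rad/s): [2.39, 2.39, 3.01, 3.14, 3.14, 3.14].

INTERFACE

Orientations are given as [roll, pitch, yaw] about the fixed x, y, z axes, in that order (R = Rz(yaw) Ry(pitch) Rx(roll)).
In Python, from station import robot gives the robot as it stands.
- The arm moves only by the tool carry_out, never from a script. Its argument "motion" is a list of rows, each a list of 2 entries, a list of its own where there are three numbers: the shift along the tool's x, y, z in cm, then the turn about the tool's z in rad. A call has 1 to 20 rows; each row shifts and turns the commanded pose from where the row before left it, along the tool's axes as they then stand; what a row does not reach is not made up. A row lasts 1/8 s, in which the tool goes at most 62.5 mm and 10.7 degrees, less where a joint would pass 70% of its speed; a pose out of reach is approached as far as the arm can. A call is refused whole if a number of a shift passes 6.25 or a number of a turn 0.188, either way. A call with a gripper value outside its range is refused whole. "jaw" is the opening, from 0 (shut) to 1 (fully open), set as the call begins (left out, the last holds). The fingers move at their own pace and stop on an object; "squeeze" is the grip in N (left out, the last holds). Time passes only in rows, so rows that do not move let the fingers close. It gives the time, the measured TCP pose, the force, the opening and the grip force at its end, in the units of the state.
- robot.get_state(): the state, without advancing time (a new reading comes with each control period).
- robot.get_image(name): name is "scene" or "top"; returns the picture (400x640x3 uint8, red, green, blue); there is no depth.
- robot.calibration(name): a dict with "mtx" (3x3 intrinsics, pixels), "k1" (the pictures are not rectified: a ray, as slopes to the right and down, at radius r is drawn at 1 + k1 r^2 times it, then the intrinsics apply), "world_from_camera" (4x4, takes a point from camera to world coordinates). Camera axes: x right, y down, z forward; pixel columns grow to the right and rows downward; lengths in m; the calibration is good to about 2 mm. A picture is of the moment at which its call begins. calibration takes no time and is no camera call.
- robot.hand_in(): hands the job in; it is judged then, once.
The state is a dict: "time_s": time; "joint_pos": joint angles; "qvel": joint speeds; "joint_torque": joint torques, N m; "tool_pos": TCP position; "ee_rot": TCP orientation; "force": force on the tool from outside, world axes, zero at the start; "moment": the same for the moment, N m; "finger_gap": opening from 0.0 (shut) to 1.0 (fully open); "grasp_force": force on a finger pad.
Only numpy, scipy, OpenCV 4.12 (cv2) and the standard library are available. Lean on these libraries where they do the work, as an engineer would, in place of code of your own. Each camera call takes 0.05 s, during which the arm holds its last target. There are 200 camera calls.

## Working session

There is one attempt and no reset: what is moved stays moved. The work goes in short steps, Python scripts to look and compute and a tool call to move; the robot and the scene stay as the last step left them, time stands still between calls to the robot, and variables do not carry over. Pictures are saved under pics/ and viewed, at most 10 in all, crops included, and the job is handed in when it is done.

Besides the shell and the picture viewer there is one more tool, called after "Emit:" by a JSON object that holds its "fn" and its "kwargs", one argument or row to a line. carry_out: Moves the arm, as the interface text tells. Its arguments: {"type":"object","properties":{"motion":{"type":"array"},"jaw":{"type":"number"},"squeeze":{"type":"number"}},"required":["motion"]}

```bash
mkdir -p pics; cat > h.py <<'E'
import numpy as np, cv2
from station import robot
def ray(cal,u,v):
    K=np.array(cal["mtx"]);k1=cal["k1"];T=np.array(cal["world_from_camera"])
    d=np.array([(u-K[0,2])/K[0,0],(v-K[1,2])/K[1,1]]);s=d.copy()
    for _ in range(30): s=d/(1+k1*(s@s))
    return T[:3,3],T[:3,:3]@np.array([s[0],s[1],1])
def onz(cal,u,v,z):
    o,d=ray(cal,u,v);return o+d*(z-o[2])/d[2]
def tri(c1,p1,c2,p2):
    o1,d1=ray(c1,*p1);o2,d2=ray(c2,*p2)
    t=np.linalg.lstsq(np.c_[d1,-d2],o2-o1,rcond=None)[0]
    a=o1+d1*t[0];b=o2+d2*t[1];return (a+b)/2,np.linalg.norm(a-b)
def proj(cal,P):
    K=np.array(cal["mtx"]);T=np.array(cal["world_from_camera"])
    q=T[:3,:3].T@(np.array(P)-T[:3,3]);s=q[:2]/q[2];s=s*(1+cal["k1"]*(s@s))
    return K[:2,:2]@s+K[:2,2]
def snap(n,f):
    im=robot.get_image(n)[:,:,::-1].copy();cv2.imwrite(f"pics/{f}.png",im);return im
E
python3 - <<'E'
from h import *
for n in("scene","top"):
    snap(n,n+"0");c=robot.calibration(n);print(n,np.round(c["mtx"],1).tolist(),c["k1"],np.round(c["world_from_camera"],3).tolist())
print(robot.get_state())
E
```

```text
scene [[382.6, 0.0, 315.8], [0.0, 382.6, 205.0], [0.0, 0.0, 1.0]] -0.027711594126005146 [[0.637, -0.462, 0.618, 0.024], [-0.771, -0.358, 0.527, -0.174], [-0.023, -0.812, -0.584, 0.606], [0.0, 0.0, 0.0, 1.0]]
top [[410.9, 0.0, 318.8], [0.0, 410.9, 200.2], [0.0, 0.0, 1.0]] -0.07155401066716549 [[0.103, -0.969, 0.223, 0.353], [-0.995, -0.101, 0.02, 0.269], [0.003, -0.224, -0.975, 1.087], [0.0, 0.0, 0.0, 1.0]]
{'time_s': 0.1, 'joint_pos': array([ 1.28697738e+00,  4.23758849e-01,  1.63064231e+00,  1.07931137e-05,
        1.08861852e+00, -1.90329106e-02]), 'qvel': array([ 0.0015785 , -0.00176857, -0.00090749, -0.00038479, -0.0002616 ,
        0.0003079 ]), 'joint_torque': array([-1.02210292e-03, -5.58421576e+01, -2.82442725e+01, -1.35309879e-04,
        3.04619905e-03,  2.40147631e-05]), 'tool_pos': array([0.16341502, 0.6027347 , 0.23861561]), 'ee_rot': array([-3.14016606e+00, -3.67125688e-05,  2.87680158e+00]), 'force': array([-0.53036491, -0.07140098, -0.32497615]), 'moment': array([ 0.01932456,  0.00850616, -0.02138314]), 'grasp_force': 0.0, 'finger_gap': 1.0030081991180253}
```

View pics/scene0.png

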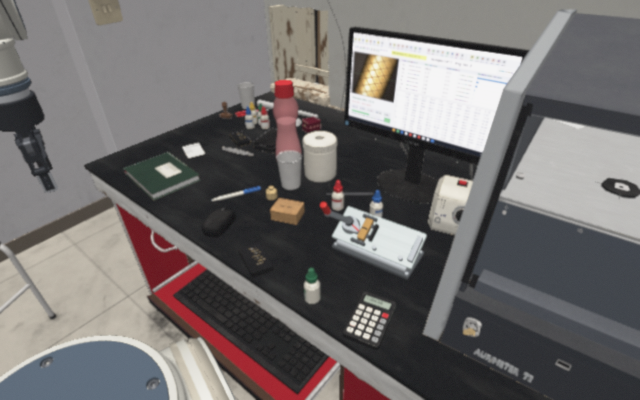

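View pics/top0.png

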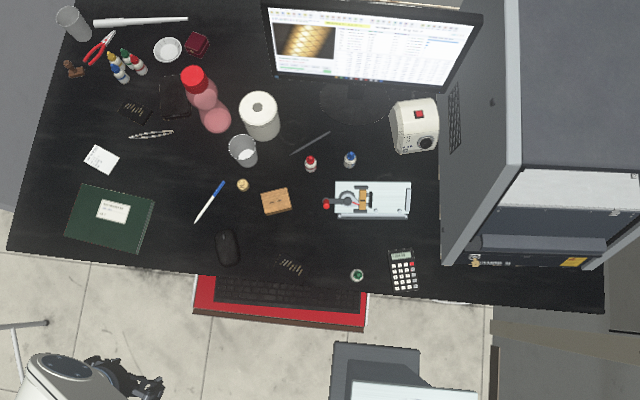

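The scene view has the holder near (378,240), the stone near (257,258), the wooden block at (287,211) and the calculator at (370,318). In the top view the holder is near (373,200), the red knob at (327,205) and the stone's streaks near (290,266). I'll enlarge these areas.

```bash
python3 - <<'E'
from h import *
t=cv2.imread("pics/top0.png");s=cv2.imread("pics/scene0.png")
g=lambda im:np.clip(255*(im/255.)**0.45,0,255).astype(np.uint8)
a=cv2.resize(t[170:230,310:420],None,fx=7,fy=7,interpolation=cv2.INTER_CUBIC)
b=cv2.resize(g(t[240:290,260:330]),None,fx=5,fy=5,interpolation=cv2.INTER_CUBIC)
c1=cv2.resize(s[190:280,315:430],None,fx=6.5,fy=6.5,interpolation=cv2.INTER_CUBIC)
b2=cv2.resize(g(s[235:285,225:295]),None,fx=5,fy=5,interpolation=cv2.INTER_CUBIC)
cv2.imwrite("pics/a.png",a);cv2.imwrite("pics/c.png",c1);cv2.imwrite("pics/b.png",np.hstack([b,b2]))
E
```

```text
(no output)
```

View pics/a.png

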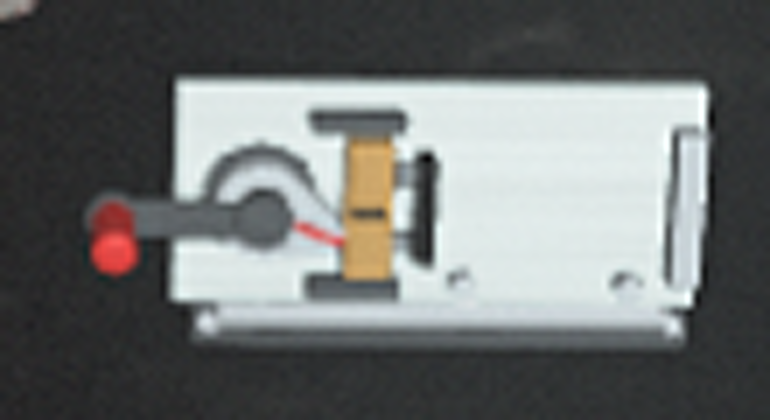

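View pics/c.png

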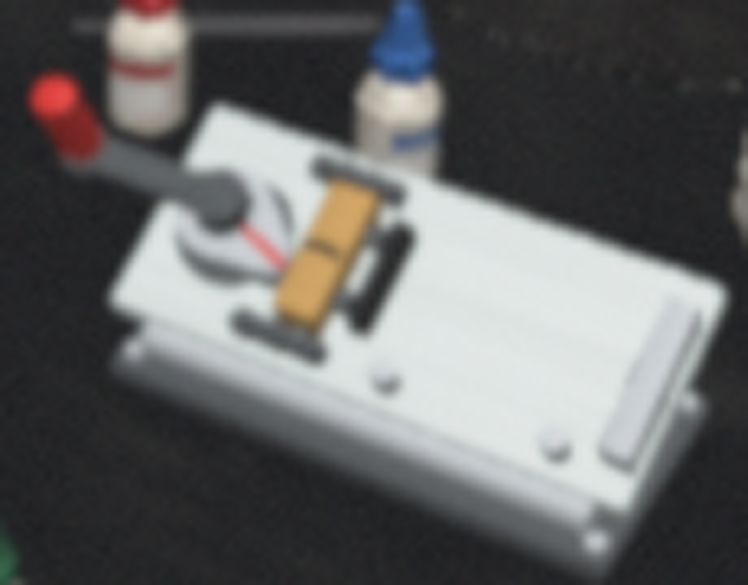

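View pics/b.png

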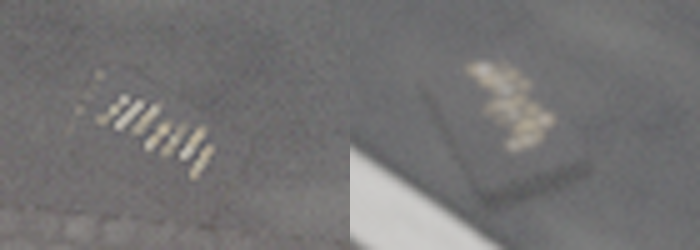

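```bash
cat >> h.py <<'E'
def bedT(p):
    x,y,yaw=p[:3];z=p[3] if len(p)>3 else .046
    c,s=np.cos(yaw),np.sin(yaw);a=np.pi/6
    Rz=np.array([[c,-s,0],[s,c,0],[0,0,1]]);Ry=np.array([[np.cos(a),0,-np.sin(a)],[0,1,0],[np.sin(a),0,np.cos(a)]])
    T=np.eye(4);T[:3,:3]=Rz@Ry;T[:3,3]=[x,y,z];return T
def b2w(T,P): return (T[:3,:3]@np.array(P).T).T+T[:3,3]
E
python3 - <<'E'
from h import *
from scipy.optimize import least_squares
ct,cs=robot.calibration("top"),robot.calibration("scene")
B=np.array([[45,139,0],[45,-59,0],[-42,-59,0],[-42,139,0]])/1e3
pt=(np.array([(175,77),(708,84),(693,305),(170,300)])+.5)/7-.5+[310,170]
ps=(np.array([(217,103),(727,290),(625,511),(110,300)])+.5)/6.5-.5+[315,190]
def res(p,use):
    W=b2w(bedT(p),B);r=[]
    if 't' in use:r+=[proj(ct,w)-q for w,q in zip(W,pt)]
    if 's' in use:r+=[proj(cs,w)-q for w,q in zip(W,ps)]
    return np.ravel(r)
for use in('t','s','ts'):
    for p0 in([.55,.1,0],[.55,.1,0,.046]):
        f=least_squares(res,p0,args=(use,));print(use,f.x.round(4),f.fun.round(2))
k,e=tri(ct,(np.array((114,252))+.5)/7-.5+[310,170],cs,(np.array((55,95))+.5)/6.5-.5+[315,190]);print("knobtop",k,e)
T=bedT(least_squares(res,[.55,.1,0],args=('ts',)).x)
q=T[:3,:3].T@(k-T[:3,3]);print("knob bed",q, "a",np.arctan2(q[0],q[1]-.107)+.349)
av=lambda n:np.mean([robot.get_image(n)[:,:,::-1].astype(float) for _ in range(8)],0)
t,s=av("top"),av("scene");np.savez("av.npz",t=t,s=s)
def en(im,x0,y0):
    c=im[y0:y0+60,x0:x0+80].mean(2);c=np.clip((c-10)*255/50,0,255).astype(np.uint8)
    return cv2.resize(c,None,fx=5,fy=5,interpolation=cv2.INTER_CUBIC)
cv2.imwrite("pics/d.png",np.hstack([en(t,250,235),en(s,220,230)]))
print(np.percentile(t[240:290,260:330].mean(2),[5,50,95]),np.percentile(s[235:285,240:295].mean(2),[5,50,95]))
E
```

```text
t [0.6166 0.1132 0.0937] [-0.14 -0.05  0.3  -0.19 -0.03  0.12 -0.13  0.11]
t [0.6177 0.1127 0.0935 0.0416] [ 0.02  0.02  0.14 -0.12 -0.19  0.06  0.03  0.04]
s [0.614  0.1086 0.0907] [-0.08 -0.63  0.62 -0.63 -0.07  0.78 -0.52  0.07]
s [0.6217 0.1125 0.0949 0.0386] [ 0.2  -0.08  0.05 -0.6  -0.29  0.38  0.08  0.31]
ts [0.6159 0.111  0.092 ] [ 0.72  0.21  1.17  0.19  0.76  0.5   0.67  0.37 -0.45 -1.32  0.03 -1.54
 -0.59 -0.24 -0.82 -0.7 ]
ts [0.6188 0.1118 0.0938 0.0406] [ 0.37 -0.22  0.4  -0.37  0.08 -0.22  0.38 -0.22 -0.2  -0.14 -0.13 -0.49
 -0.58  0.62 -0.42  0.35]
knobtop [0.56787477 0.26983112 0.1025754 ] 0.0020874630392574756
knob bed [-0.00052811  0.16261412  0.06563255] a 0.3395043821810202
[36.125      40.58333333 52.12708333] [34.45833333 40.75       75.175     ]
```

View pics/d.png

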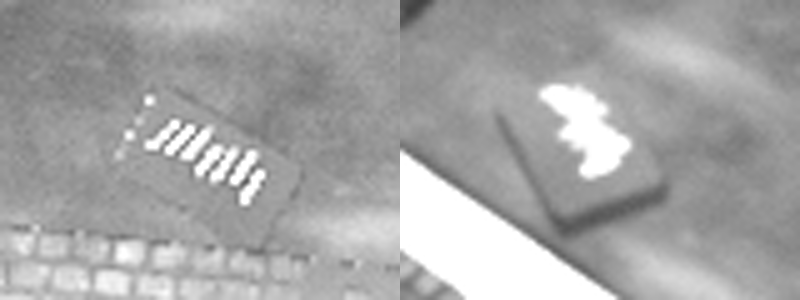

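Top half: the stone's top face has corners near (155,88), (302,170), (265,240) and (120,163) in the crop. Scene half: its left edge runs (497,108) to (562,215) and its front edge runs on to (665,183).

```bash
python3 - <<'E'
from h import *
ct,cs=robot.calibration("top"),robot.calibration("scene")
for c,P,o in((ct,[(155,88),(302,170),(265,240),(120,163)],(250,235)),(cs,[(97,108),(162,215),(265,183)],(220,230))):
    Q=[onz(c,*((np.array(p)+.5)/5-.5+o),.018)[:2] for p in P]
    print(np.round(Q,4).tolist());
    for i in range(len(Q)-1): d=Q[i+1]-Q[i];print(np.linalg.norm(d).round(4),np.arctan2(d[1],d[0]).round(3))
    if len(Q)==4: print("centre",np.mean(Q,0))
# streak colour centroid + white dots in both
z=np.load("av.npz")
for c,im,(x0,y0,x1,y1) in((ct,z['t'],(270,248,306,280)),(cs,z['s'],(245,245,270,270))):
    w=np.clip(im[y0:y1,x0:x1].mean(2)-60,0,None);u,v=np.meshgrid(np.arange(x0,x1),np.arange(y0,y1))
    print("streaks",onz(c,(u*w).sum()/w.sum(),(v*w).sum()/w.sum(),.018))
# bystanders/gripper
for n in("green",): 
    pass
E
```

```text
[[0.4499, 0.3753], [0.4159, 0.2948], [0.3785, 0.3098], [0.4096, 0.3886]]
0.0874 -1.97
0.0402 2.759
0.0847 1.195
centre [0.41347204 0.34211132]
[[0.4005, 0.3802], [0.373, 0.3072], [0.414, 0.2862]]
0.078 -1.931
0.046 -0.474
streaks [0.4178476  0.34352857 0.018     ]
streaks [0.41681379 0.33890371 0.018     ]
```

```bash
python3 - <<'E'
from h import *
ct,cs=robot.calibration("top"),robot.calibration("scene")
T=bedT([.6153,.111,.092]);np.save("T.npy",T)
for a in(.34,.7,1.1,1.5,1.7): 
    k=[.055*np.sin(a-.349),.107+.055*np.cos(a-.349),.052]; print("knob",a,b2w(T,k).round(4))
s=robot.get_image("scene");t=robot.get_image("top")
def cap(im,x0,y0,x1,y1,ch):
    c=im[y0:y1,x0:x1].astype(float);o=[i for i in range(3) if i!=ch]
    w=(c[:,:,ch]-c[:,:,o].max(2)>40);v,u=np.nonzero(w);return u.mean()+x0,v.mean()+y0
for n,b1,b2,ch in(("red",(303,152,320,175),(330,175,347,200),0),("blue",(340,148,360,170),(368,185,386,206),2),("green",(345,262,368,285),(300,265,322,288),1)):
    p=cap(t,*b1,ch);q=cap(s,*b2,ch);print(n,np.round(tri(ct,p,cs,q)[0],3))
print("wood",onz(ct,276,201,.033)[:2],"block corners",[onz(ct,*p,.033)[:2].round(3).tolist() for p in((262,193),(287,188),(292,208),(265,216))])
E
```

```text
knob 0.34 [0.5741 0.2699 0.0908]
knob 0.7 [0.5911 0.2681 0.1005]
knob 1.1 [0.6083 0.2582 0.1098]
knob 1.5 [0.6208 0.2415 0.1161]
knob 1.7 [0.6248 0.2314 0.1179]
red [0.695 0.324 0.063]
blue [0.716 0.218 0.066]
 ** On entry to DLASCL parameter number  4 had an illegal value
 ** On entry to DLASCL parameter number  4 had an illegal value
 ** On entry to DLASCL parameter number  4 had an illegal value
 ** On entry to DLASCL parameter number  4 had an illegal value
 ** On entry to DLASCL parameter number  5 had an illegal value
 ** On entry to DLASCL parameter number  4 had an illegal value<stdin>:9: RuntimeWarning: Mean of empty slice.
  ret = ret.dtype.type(ret / rcount)
Traceback (most recent call last):
  File "h.py", line 12, in tri
    t=np.linalg.lstsq(np.c_[d1,-d2],o2-o1,rcond=None)[0]
      ~~~~~~~~~~~~~~~^^^^^^^^^^^^^^^^^^^^^^^^^^^^^^^^
numpy.linalg.LinAlgError: SVD did not converge in Linear Least Squares
```

Emit:
{"fn": "carry_out", "kwargs": {
  "motion": [
    [[0, 0, 0], -0.18],
    [[0, 0, 0], -0.178],
    [[-4.2, -4.11, 0], 0],
    [[-4.2, -4.11, 0], 0],
    [[-4.2, -4.11, 0], 0],
    [[-4.2, -4.11, 0], 0],
    [[-4.2, -4.11, 0], 0],
    [[-4.2, -4.11, 0], 0],
    [[-4.2, -4.11, 0], 0],
    [[-4.2, -4.11, 0], 0],
    [[-4.2, -4.12, 0], 0],
    [[0, 0, 3], 0],
    [[0, 0, 3], 0],
    [[0, 0, 2], 0],
    [[0, 0, 0], 0],
    [[0, 0, 0], 0]
  ],
  "jaw": 0.55
}}

```text
time_s: 3.0
tool_pos: [0.5749, 0.2705, 0.1603]
ee_rot: [3.141, 0.001, -3.048]
force: [0.5, -0.2, 0.0]
finger_gap: 0.55
grasp_force: 0.0
```

Emit:
{"fn": "carry_out", "kwargs": {
  "motion": [
    [[0, 0, 2.5], 0],
    [[0, 0, 2.5], 0],
    [[0, 0, 2.0], 0],
    [[0, 0, 0.6], 0],
    [[0, 0, 0], 0]
  ]
}}

```text
time_s: 3.62
tool_pos: [0.5746, 0.2702, 0.0835]
ee_rot: [3.142, 0.0, -3.048]
force: [-0.4, 0.4, -0.4]
finger_gap: 0.544
grasp_force: 0.0
```

```bash
python3 - <<'E'
from h import *
st=robot.get_state();print(st["tool_pos"],st["force"])
t,s=[robot.get_image(n)[:,:,::-1] for n in("top","scene")]
a=cv2.resize(t[165:235,305:360],None,fx=7,fy=7,interpolation=3);b=cv2.resize(s[150:220,300:355],None,fx=7,fy=7,interpolation=3)
cv2.imwrite("pics/e.png",np.hstack([a,b]))
E
```

```text
[0.57455414 0.27015456 0.0835396 ] [-0.37334608  0.38098617 -0.42591877]
```

View pics/e.png

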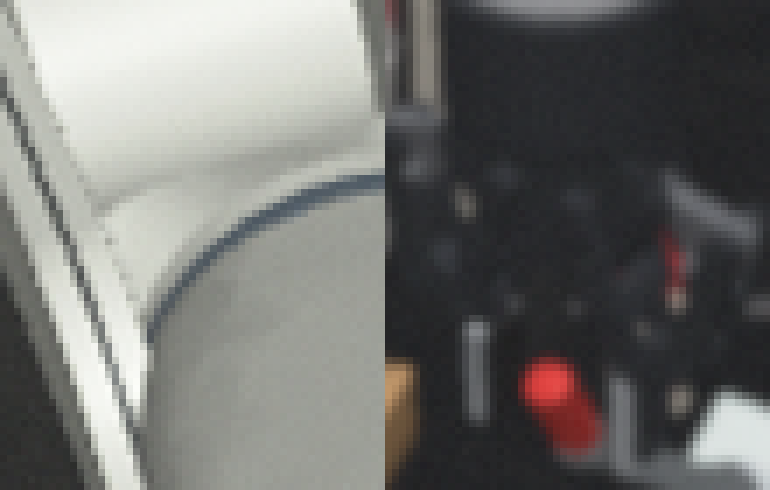

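The scene view shows the red knob between the two pads, at (550,380) in the crop. The arm hides the top view. Closing now.

Emit:
{"fn": "carry_out", "kwargs": {
  "motion": [
    [[0, 0, 0], 0],
    [[0, 0, 0], 0],
    [[0, 0, 0], 0],
    [[0, 0, 0], 0],
    [[0, 0, 0], 0]
  ],
  "jaw": 0,
  "squeeze": 45
}}

```text
time_s: 4.35
tool_pos: [0.5747, 0.2706, 0.0841]
ee_rot: [3.141, 0.001, -3.048]
force: [-1.4, 3.7, 5.4]
finger_gap: 0.17
grasp_force: 44.2
```

Emit:
{"fn": "carry_out", "kwargs": {
  "motion": [
    [[-0.71, -0.06, -0.41], 0],
    [[-0.7, -0.18, -0.4], 0],
    [[-0.66, -0.3, -0.38], 0],
    [[-0.62, -0.41, -0.36], 0],
    [[0, 0, 0], 0]
  ]
}}

```text
time_s: 4.97
tool_pos: [0.6034, 0.2653, 0.1003]
ee_rot: [3.138, 0.004, -3.049]
force: [-0.0, 8.1, 6.7]
finger_gap: 0.168
grasp_force: 44.4
```

Emit:
{"fn": "carry_out", "kwargs": {
  "motion": [
    [[-0.56, -0.5, -0.32], 0],
    [[-0.48, -0.6, -0.28], 0],
    [[-0.4, -0.68, -0.23], 0],
    [[-0.31, -0.74, -0.18], 0],
    [[-0.21, -0.79, -0.12], 0],
    [[0, 0, 0], 0],
    [[0, 0, 0], 0]
  ]
}}

```text
time_s: 5.85
tool_pos: [0.632, 0.2358, 0.1153]
ee_rot: [3.135, 0.018, -3.05]
force: [11.1, 10.8, 12.4]
finger_gap: 0.163
grasp_force: 44.3
```

Emit:
{"fn": "carry_out", "kwargs": {
  "motion": [
    [[0, 0, 0], 0],
    [[0, 0, 0], 0],
    [[0, 0, 0], 0]
  ],
  "jaw": 0.45
}}

```text
time_s: 6.22
tool_pos: [0.6238, 0.2313, 0.1092]
ee_rot: [-3.141, -0.002, -3.048]
force: [0.2, -0.2, 0.8]
finger_gap: 0.45
grasp_force: 0.0
```

Emit:
{"fn": "carry_out", "kwargs": {
  "motion": [
    [[0, 0, -4], 0],
    [[0, 0, -4], 0],
    [[0, 0, -5], 0],
    [[4, 3, 0], 0.17],
    [[5.5, 2.5, 0], 0.17],
    [[5.5, 2.5, 0], 0.17]
  ]
}}

```text
time_s: 6.98
tool_pos: [0.4799, 0.3246, 0.2397]
ee_rot: [-3.14, -0.001, 2.718]
force: [0.3, 1.2, -0.1]
finger_gap: 0.448
grasp_force: 0.0
```

```bash
python3 - <<'E'
from h import *
print(robot.get_state()["tool_pos"])
s=snap("scene","s1");t=snap("top","t1")
ct,cs=robot.calibration("top"),robot.calibration("scene")
P=[]
for im,(x0,y0,x1,y1) in((t,(325,165,400,225)),(s,(322,185,420,270))):
    c=im[y0:y1,x0:x1].astype(int);m=((c[:,:,2]-c[:,:,:2].max(2))>70).astype(np.uint8)
    n,_,st,ce=cv2.connectedComponentsWithStats(m)
    for i in range(1,n): print(st[i],ce[i]+[x0,y0])
a=cv2.resize(t[165:235,320:400],None,fx=5,fy=5,interpolation=3);b=cv2.resize(s[180:270,325:405],None,fx=5,fy=5,interpolation=3)[:350]
cv2.imwrite("pics/f.png",np.hstack([a,b]))
E
```

```text
[0.47989606 0.3245856  0.2396502 ]
[15 14  6  9 41] [342.68292683 183.51219512]
[12  0  8  7 48] [337.5        187.79166667]
[24  2  9 13 73] [350.1369863  192.84931507]
[23 43  1  1  1] [345. 228.]
```

View pics/f.png

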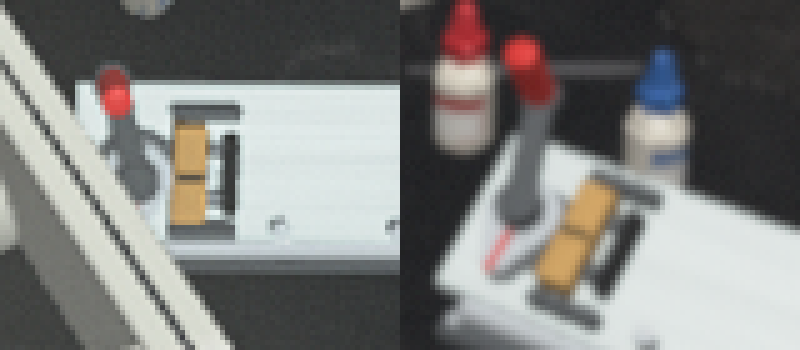

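The cam is open: the knob is uphill at (117,100) in the top crop and the nose points downhill, clear of the follower. On to the stone.

Emit:
{"fn": "carry_out", "kwargs": {
  "motion": [
    [[3.4, -0.7, 0], 0],
    [[3.4, -0.7, 0], 0],
    [[0, 0, 0], 0.17],
    [[0, 0, 0], 0.17],
    [[0, 0, 0], 0.17],
    [[0, 0, 0], 0.17],
    [[0, 0, 0], 0.17],
    [[0, 0, 0], 0.17],
    [[0, 0, 0], 0.17],
    [[0, 0, 0], 0.17],
    [[0, 0, 0], 0.17],
    [[0, 0, 5], 0],
    [[0, 0, 5], 0],
    [[0, 0, 5], 0],
    [[0, 0, 0], 0],
    [[0, 0, 0], 0]
  ],
  "jaw": 1
}}

```text
time_s: 9.07
tool_pos: [0.4148, 0.3399, 0.0912]
ee_rot: [3.141, -0.001, 1.195]
force: [-0.4, 0.3, 0.6]
finger_gap: 0.997
grasp_force: 0.0
```

```bash
python3 - <<'E'
from h import *
st=robot.get_state();print(st["tool_pos"],st["ee_rot"],st["joint_pos"])
s=snap("scene","s2")
c=s[200:290,200:320].astype(float);c=np.clip(255*(c/255)**.5,0,255).astype(np.uint8)
cv2.imwrite("pics/g.png",cv2.resize(c,None,fx=6,fy=6,interpolation=3))
ct,cs=robot.calibration("top"),robot.calibration("scene")
k=tri(ct,((117+.5)/5-.5+320,(100+.5)/5-.5+165),cs,((123+.5)/5-.5+325,(52+.5)/5-.5+180))[0]
T=np.load("T.npy");q=T[:3,:3].T@(k-T[:3,3]);print(k,q,"a",np.arctan2(q[0],q[1]-.107)+.349)
E
```

```text
[0.41483456 0.33987409 0.09120707] [ 3.14102122e+00 -7.58025192e-04  1.19492772e+00] [ 6.64267318e-01  5.16322100e-01  1.91387688e+00 -1.67450506e-04
  7.10450703e-01  1.04026303e+00]
[0.61776261 0.23385227 0.12933446] [0.05356526 0.12210649 0.06530043] a 1.64491522276431
```

View pics/g.png

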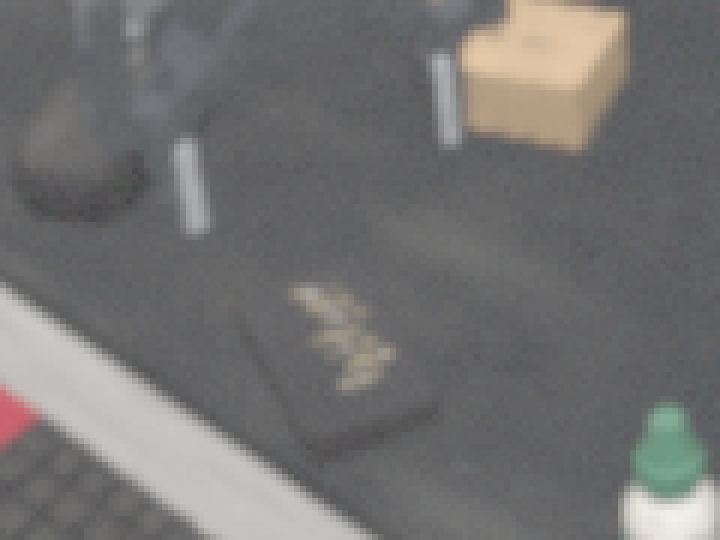

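The scene view shows the open pads' tips at (197,235) and (450,147) in the crop, with the stone below between them. I'll use the tips to check the scene camera's bias.

```bash
python3 - <<'E'
from h import *
cs=robot.calibration("scene")
L=(np.array((197,236))+.5)/6-.5+200;R=(np.array((451,148))+.5)/6-.5+200
for z in(.080,.085,.09,.095,.1,.105):
    a,b=onz(cs,*L,z),onz(cs,*R,z);d=(b-a)[:2];print(z,((a+b)/2).round(4)[:2],np.linalg.norm(d).round(4),np.arctan2(d[1],d[0]).round(3))
for s in(1,-1):
  for zz in (.083,.096):
    p=np.array([.4148,.3399,zz])+s*.0425*np.array([.930,-.367,0]);print(s,zz,(proj(cs,p)-200)*6)
E
```

```text
0.08 [0.4231 0.3439] 0.0978 -0.376
0.085 [0.4193 0.339 ] 0.0968 -0.376
0.09 [0.4155 0.3341] 0.0959 -0.376
0.095 [0.4117 0.3291] 0.095 -0.376
0.1 [0.4079 0.3242] 0.0941 -0.376
0.105 [0.4041 0.3193] 0.0931 -0.376
1 0.083 [423.47904903 160.12953611]
1 0.096 [420.16255678 132.00309747]
-1 0.083 [199.94680796 237.84490219]
-1 0.096 [194.34975316 209.34835396]
```

Emit:
{"fn": "carry_out", "kwargs": {
  "motion": [
    [[0, 0, 2.5], 0],
    [[0, 0, 2.5], 0],
    [[0, 0, 1.8], 0],
    [[0, 0, 1.0], 0],
    [[0, 0, 0], 0],
    [[0, 0, 0], 0]
  ]
}}

```text
time_s: 9.88
tool_pos: [0.4144, 0.3399, 0.0128]
ee_rot: [3.141, -0.001, 1.195]
force: [0.5, -0.3, 0.5]
finger_gap: 1.0
grasp_force: 0.0
```

Emit:
{"fn": "carry_out", "kwargs": {
  "motion": [
    [[0, 0, 0], 0],
    [[0, 0, 0], 0],
    [[0, 0, 0], 0],
    [[0, 0, 0], 0],
    [[0, 0, 0], 0],
    [[0, 0, 0], 0]
  ],
  "jaw": 0.3,
  "squeeze": 40
}}

```text
time_s: 10.62
tool_pos: [0.414, 0.3398, 0.0127]
ee_rot: [3.142, -0.0, 1.195]
force: [-1.1, -0.6, 5.9]
finger_gap: 0.598
grasp_force: 41.4
```

Emit:
{"fn": "carry_out", "kwargs": {
  "motion": [
    [[0, 0, -4], 0],
    [[0, 0, -6], 0],
    [[0, 0, -6], 0],
    [[0, 0, 0], -0.16],
    [[0, 0, 0], -0.16],
    [[0, 0, 0], -0.149],
    [[-4.04, 3.03, 0], 0],
    [[-4.04, 3.03, 0], 0],
    [[-4.04, 3.03, 0], 0],
    [[-4.04, 3.03, 0], 0],
    [[-4.04, 3.03, 0], 0],
    [[-4.03, 3.04, 0], 0],
    [[0, 0, 3], 0],
    [[0, 0, 2], 0],
    [[0, 0, 0], 0],
    [[0, 0, 0], 0],
    [[0, 0, 0], 0]
  ]
}}

```text
time_s: 12.75
tool_pos: [0.6181, 0.1159, 0.1232]
ee_rot: [3.14, -0.0, 1.665]
force: [1.3, -0.0, -2.5]
finger_gap: 0.603
grasp_force: 44.1
```

```bash
python3 - <<'E'
from h import *
st=robot.get_state();print(st["tool_pos"],st["ee_rot"],st["finger_gap"])
s=snap("scene","s3");snap("top","t3")
c=s[170:285,320:445].astype(float);c=np.clip(255*(c/255)**.7,0,255).astype(np.uint8)
cv2.imwrite("pics/h.png",cv2.resize(c,None,fx=5,fy=5,interpolation=3))
E
```

```text
[0.61811823 0.11586499 0.12324235] [ 3.13982038e+00 -1.04276950e-04  1.66462083e+00] 0.6026639736187905
```

View pics/h.png

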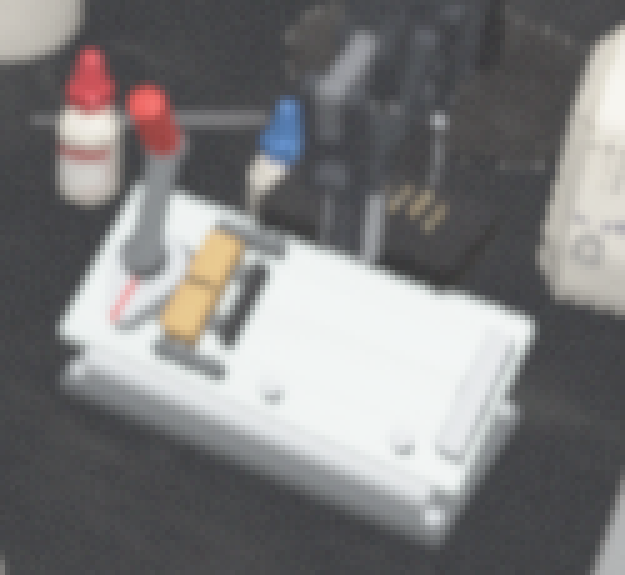

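The scene view shows the stone held over the bed. Its front lower edge runs from about (258,213) to (440,290) in the crop, and the knob at (150,105) is well clear.

```bash
python3 - <<'E'
from h import *
cs=robot.calibration("scene")
f=lambda u,v,z:onz(cs,(u+.5)/5-.5+320,(v+.5)/5-.5+170,z)[:2]
R=f(440,290,.1105);L=f(258,213,.1105);U=f(498,222,.1285)
d=L-R;print(R,L,U,"len",np.linalg.norm(d),"yaw",np.arctan2(d[1],d[0])-np.pi/2)
m=(R+L)/2
yaw=.092;u=np.array([np.cos(yaw),np.sin(yaw)]);y=np.array([-u[1],u[0]])
for nm,o in(("scene bed",[.614,.1086]),):
    for n,q in(("R",R),("L",L),("U",U)): print(n,((q-o)@u).round(4),((q-o)@y).round(4))
# expected from robot
c=np.array([.6181,.1159]);print("true-expected R",c-.026*u-.045*y,"U",c+.026*u-.045*y)
# verify scene bed residuals against fence: dark/light features of plate corner in new picture
E
```

```text
[0.60164673 0.07517587] [0.60048285 0.16193896] [0.63448346 0.06880885] len 0.08677089896063461 yaw 0.01341369536884729
R -0.0154 -0.0321
L -0.0086 0.0544
U 0.0167 -0.0415
true-expected R [0.59634412 0.06870168] U [0.64812421 0.07347893]
```

Emit:
{"fn": "carry_out", "kwargs": {
  "motion": [
    [[0, 0, 2], 0],
    [[0, 0, 1.4], 0],
    [[0, 0, 0], 0],
    [[0, 0, 0], 0]
  ]
}}

```text
time_s: 13.35
tool_pos: [0.6176, 0.1152, 0.0878]
ee_rot: [-3.141, 0.0, 1.664]
force: [1.1, 0.7, -1.5]
finger_gap: 0.591
grasp_force: 44.0
```

```bash
cat > m.py <<'E'
from h import *
from scipy.optimize import least_squares
st=robot.get_state();print(st["tool_pos"].round(4),st["ee_rot"].round(3))
ct,cs=robot.calibration("top"),robot.calibration("scene")
s=np.mean([robot.get_image("scene").astype(float) for _ in range(4)],0);t=np.mean([robot.get_image("top").astype(float) for _ in range(4)],0)
np.savez("m.npz",s=s,t=t)
p=[.614,.1086,.0907];T=bedT(p)   # bed in scene-camera frame
# brightness relative to bare bed along lines in the bed plane (scene camera): dark run = what hides the bed
g=cv2.GaussianBlur(s.mean(2).astype(np.float32),(0,0),.6)
def val(P):
    u,v=proj(cs,P);return float(cv2.getRectSubPix(g,(1,1),(float(u),float(v)))[0,0])
for x in(-25,-15,-5,5,15,25,35):
    row=[val(b2w(T,[x/1e3,y/1e3,0])) for y in range(-50,54,4)]
    print(x,[int(r) for r in row])
E
python3 m.py
```

```text
[0.6176 0.1152 0.0878] [-3.141  0.     1.664]
-25 [192, 199, 223, 240, 235, 233, 235, 239, 242, 242, 242, 242, 242, 241, 241, 241, 241, 241, 241, 239, 233, 234, 235, 239, 240, 240]
-15 [226, 228, 230, 240, 241, 241, 241, 241, 242, 242, 241, 242, 242, 241, 242, 242, 241, 241, 242, 241, 241, 241, 241, 241, 241, 241]
-5 [225, 228, 231, 240, 242, 242, 242, 242, 242, 242, 242, 242, 242, 242, 242, 242, 241, 241, 241, 241, 241, 241, 241, 241, 241, 241]
5 [225, 228, 225, 237, 240, 240, 239, 238, 238, 239, 238, 238, 239, 238, 239, 239, 239, 239, 239, 238, 239, 238, 238, 238, 238, 237]
15 [224, 229, 231, 241, 240, 194, 76, 50, 50, 49, 51, 51, 52, 56, 83, 129, 105, 72, 75, 75, 80, 72, 57, 59, 58, 54]
25 [224, 229, 233, 240, 226, 127, 44, 43, 44, 45, 45, 44, 45, 45, 55, 98, 121, 77, 50, 52, 53, 65, 59, 49, 49, 48]
35 [237, 237, 238, 240, 190, 72, 43, 46, 46, 48, 60, 63, 49, 48, 48, 66, 112, 117, 68, 47, 47, 51, 56, 51, 48, 46]
```

```bash
cat > n.py <<'E'
import sys;from h import *
zb=float(sys.argv[1])
cs=robot.calibration("scene");s=np.load("m.npz")["s"]
T=bedT([.614,.1086,.0907]);g=cv2.GaussianBlur(s.mean(2).astype(np.float32),(0,0),.6)
def val(x,y):
    u,v=proj(cs,b2w(T,[x/1e3,y/1e3,0]));return float(cv2.getRectSubPix(g,(1,1),(float(u),float(v)))[0,0])
yaw=.0907;U=np.array([np.cos(yaw),np.sin(yaw)]);Y=np.array([-U[1],U[0]])
def cast(x,y):
    u,v=proj(cs,b2w(T,[x/1e3,y/1e3,0]));q=onz(cs,u,v,zb)[:2]-[.614,.1086];return [q@U*1e3,q@Y*1e3]
def cross(f,r,th=145):
    v=[f(a) for a in r]
    for i in range(1,len(v)):
        if v[i]<th<=v[i-1]: return r[i-1]+(r[i]-r[i-1])*(v[i-1]-th)/(v[i-1]-v[i])
F=np.array([cast(x,y) for y in range(-22,70,4) if (x:=cross(lambda a:val(a,y),np.arange(-20,32,.5)))])
E=np.array([cast(x,y) for x in range(18,42,2) if (y:=cross(lambda a:val(x,a),np.arange(-38,-10,.5)))])
print("front",F.round(1).tolist());print("right",E.round(1).tolist())
pf=np.polyfit(F[:14,1],F[:14,0],1);pe=np.polyfit(E[:,0],E[:,1],1);print("front x=",pf,"right y=",pe)
E
python3 n.py .0751
```

```text
front [[-17.0, -30.8], [-16.8, -26.9], [-16.7, -23.1], [-16.8, -19.3], [-16.7, -15.4], [-16.5, -11.6], [-16.6, -7.7], [-15.9, -3.8], [-14.1, 0.3], [-15.0, 4.0], [-15.9, 7.7], [-15.8, 11.5], [-15.8, 15.4], [-15.9, 19.2], [-16.3, 23.0], [-16.3, 26.8], [-16.3, 30.6], [-16.4, 34.4], [-16.6, 38.2], [-17.0, 42.0], [-20.4, 45.2], [-55.4, 42.6], [-53.2, 46.8]]
right [[-7.4, -36.3], [-4.6, -36.4], [-1.8, -36.4], [1.0, -36.5], [3.8, -36.6], [6.6, -36.6], [9.4, -36.7], [12.3, -36.6], [15.1, -36.7], [18.0, -36.6], [20.8, -36.7], [23.7, -36.7]]
front x= [  0.03291696 -15.91463332] right y= [-1.16849833e-02 -3.64670724e+01]
```

The measurement is clean. The stone's lower end is at y=-36.6 mm (centre at +8.4) and its front edge is about 7 mm further uphill than planned. I'll correct both and lower with a check on the force.

Emit:
{"fn": "carry_out", "kwargs": {
  "motion": [
    [[-0.4, -0.75, 0], 0],
    [[0, 0, 0.4], 0],
    [[0, 0, 0.4], 0],
    [[0, 0, 0], 0],
    [[0, 0, 0], 0]
  ]
}}

```text
time_s: 14.38
tool_pos: [0.6106, 0.1106, 0.08]
ee_rot: [3.142, -0.0, 1.664]
force: [0.5, 0.0, -1.6]
finger_gap: 0.597
grasp_force: 44.1
```

Emit:
{"fn": "carry_out", "kwargs": {
  "motion": [
    [[0, 0, 0.15], 0],
    [[0, 0, 0], 0],
    [[0, 0, 0], 0]
  ]
}}

```text
time_s: 14.75
tool_pos: [0.6105, 0.1106, 0.0786]
ee_rot: [3.142, -0.0, 1.664]
force: [0.4, -0.8, -1.3]
finger_gap: 0.596
grasp_force: 44.1
```

```bash
sed -i '/^for x in/,$d' m.py; python3 m.py; python3 n.py .0656
```

```text
[0.6105 0.1106 0.0786] [ 3.142 -0.     1.664]
front [[-24.4, -29.6], [-24.3, -25.7], [-24.5, -21.9], [-24.2, -18.0], [-24.2, -14.2], [-24.3, -10.3], [-23.0, -6.3], [-22.0, -2.3], [-23.7, 1.3], [-24.1, 5.1], [-24.0, 9.0], [-23.6, 12.9], [-23.6, 16.8], [-23.9, 20.6], [-24.2, 24.4], [-24.3, 28.2], [-24.6, 32.0], [-24.3, 35.9], [-24.3, 39.8], [-24.9, 43.5], [-28.0, 46.8], [-45.4, 47.5], [-43.2, 51.7]]
right [[3.5, -40.6], [6.3, -40.7], [35.1, -37.6]]
front x= [ 1.61580650e-02 -2.37746918e+01] right y= [  0.09945467 -41.13009501]
```

Emit:
{"fn": "carry_out", "kwargs": {
  "motion": [
    [[0, 0, 0.15], 0],
    [[0, 0, 0], 0],
    [[0, 0, 0], 0]
  ]
}}

```text
time_s: 15.52
tool_pos: [0.6105, 0.1106, 0.0771]
ee_rot: [-3.142, 0.0, 1.664]
force: [0.2, 0.4, -1.6]
finger_gap: 0.599
grasp_force: 44.1
```

Emit:
{"fn": "carry_out", "kwargs": {
  "motion": [
    [[0, 0, 0.12], 0],
    [[0, 0, 0], 0],
    [[0, 0, 0], 0]
  ]
}}

```text
time_s: 15.9
tool_pos: [0.6105, 0.1106, 0.0759]
ee_rot: [-3.142, -0.0, 1.664]
force: [-0.5, -0.8, -2.6]
finger_gap: 0.599
grasp_force: 44.1
```

Emit:
{"fn": "carry_out", "kwargs": {
  "motion": [
    [[0, 0, 0.15], 0],
    [[0, 0, 0], 0],
    [[0, 0, 0], 0]
  ]
}}

```text
time_s: 16.27
tool_pos: [0.6105, 0.1106, 0.0744]
ee_rot: [-3.142, 0.0, 1.664]
force: [0.1, -0.2, -2.4]
finger_gap: 0.6
grasp_force: 44.1
```

Emit:
{"fn": "carry_out", "kwargs": {
  "motion": [
    [[0, 0, 0.15], 0],
    [[0, 0, 0], 0],
    [[0, 0, 0], 0]
  ]
}}

```text
time_s: 16.65
tool_pos: [0.6105, 0.1106, 0.0729]
ee_rot: [-3.142, -0.0, 1.664]
force: [-0.1, 0.5, -1.6]
finger_gap: 0.597
grasp_force: 44.1
```

Emit:
{"fn": "carry_out", "kwargs": {
  "motion": [
    [[0, 0, 0.15], 0],
    [[0, 0, 0], 0],
    [[0, 0, 0], 0]
  ]
}}

```text
time_s: 17.02
tool_pos: [0.6106, 0.1106, 0.0715]
ee_rot: [3.141, -0.0, 1.664]
force: [-0.4, -0.2, -0.8]
finger_gap: 0.594
grasp_force: 44.2
```

Emit:
{"fn": "carry_out", "kwargs": {
  "motion": [
    [[0, 0, 0.15], 0],
    [[0, 0, 0], 0],
    [[0, 0, 0], 0]
  ]
}}

```text
time_s: 17.4
tool_pos: [0.6107, 0.1106, 0.0712]
ee_rot: [3.141, 0.0, 1.664]
force: [-4.3, -1.2, 10.0]
finger_gap: 0.597
grasp_force: 45.3
```

```bash
python3 - <<'E'
from h import *
ct,cs=robot.calibration("top"),robot.calibration("scene");z=np.load("m.npz")
for nm,c,im,p in(("top",ct,z["t"],[.6166,.1132,.0937]),("scene",cs,z["s"],[.614,.1086,.0907])):
    T=bedT(p);g=cv2.GaussianBlur(im.mean(2).astype(np.float32),(0,0),.5)
    print(nm)
    for x in range(-46,58,4):
        print(x,[int(cv2.getRectSubPix(g,(1,1),tuple(float(a) for a in proj(c,b2w(T,[x/1e3,y/1e3,0]))))[0,0]) for y in range(-60,64,6)])
E
```

```text
top
-46 [214, 128, 102, 102, 102, 101, 74, 58, 48, 121, 195, 194, 194, 194, 194, 194, 194, 194, 194, 194, 195]
-42 [218, 124, 102, 102, 102, 102, 86, 60, 45, 116, 203, 201, 200, 199, 207, 203, 198, 197, 197, 163, 160]
-38 [222, 123, 102, 102, 102, 102, 89, 72, 47, 108, 217, 215, 214, 214, 208, 200, 207, 213, 212, 114, 103]
-34 [224, 121, 102, 103, 103, 102, 102, 112, 55, 64, 200, 219, 219, 219, 206, 189, 197, 217, 217, 109, 84]
-30 [227, 120, 102, 103, 103, 103, 102, 87, 56, 54, 140, 204, 202, 202, 191, 138, 181, 219, 219, 150, 130]
-26 [230, 128, 103, 103, 102, 102, 103, 83, 59, 56, 84, 107, 105, 102, 99, 79, 103, 194, 219, 113, 158]
-22 [234, 140, 103, 103, 103, 102, 102, 97, 59, 52, 62, 50, 50, 50, 49, 49, 49, 167, 216, 83, 91]
-18 [237, 155, 103, 103, 103, 103, 103, 101, 61, 53, 54, 53, 51, 51, 51, 51, 51, 166, 218, 86, 81]
-14 [239, 171, 103, 104, 103, 103, 103, 103, 74, 55, 53, 52, 52, 53, 51, 52, 53, 159, 219, 93, 71]
-10 [240, 186, 103, 104, 103, 103, 103, 103, 89, 54, 52, 54, 53, 52, 52, 52, 53, 140, 222, 101, 93]
-6 [241, 202, 102, 103, 103, 103, 103, 103, 97, 55, 51, 53, 5
[... 3479 characters left out ...]
 47, 53, 82, 70, 56, 80, 110, 60, 46, 64, 66, 55, 45, 70, 169]
30 [126, 205, 230, 212, 57, 47, 48, 56, 86, 93, 65, 78, 72, 52, 45, 62, 69, 56, 44, 61, 136]
34 [127, 234, 236, 218, 56, 48, 48, 53, 69, 102, 72, 71, 63, 51, 44, 49, 55, 48, 43, 69, 105]
38 [120, 238, 240, 234, 81, 48, 49, 49, 54, 90, 63, 60, 55, 53, 45, 42, 44, 45, 43, 88, 166]
42 [80, 207, 215, 219, 90, 47, 47, 47, 48, 60, 49, 50, 48, 53, 47, 43, 45, 58, 53, 77, 205]
46 [48, 90, 98, 105, 63, 43, 43, 44, 45, 61, 45, 44, 45, 52, 49, 43, 45, 65, 64, 52, 151]
50 [42, 42, 44, 43, 42, 42, 42, 42, 44, 65, 47, 43, 44, 53, 52, 44, 43, 60, 69, 53, 94]
54 [44, 41, 41, 41, 42, 43, 42, 43, 43, 65, 52, 43, 46, 55, 55, 46, 44, 54, 72, 63, 57]
```

```bash
python3 - <<'E'
from h import *
ct,cs=robot.calibration("top"),robot.calibration("scene");z=np.load("m.npz")
p=[.6166,.1132,.0937];T=bedT(p);g=cv2.GaussianBlur(z["t"].mean(2).astype(np.float32),(0,0),.5)
def val(x,y): return float(cv2.getRectSubPix(g,(1,1),tuple(float(a) for a in proj(ct,b2w(T,[x/1e3,y/1e3,0]))))[0,0])
U=np.array([np.cos(p[2]),np.sin(p[2])]);Y=np.array([-U[1],U[0]])
def cr(f,r,th):
    v=np.array([f(a) for a in r]);i=np.nonzero((v[1:]-th)*(v[:-1]-th)<=0)[0][0];return r[i]+(r[i+1]-r[i])*(th-v[i])/(v[i+1]-v[i])
f=np.mean([cr(lambda a:val(a,y),np.arange(-36,-15,.5),135) for y in(6,12,16,20)]);b=np.mean([cr(lambda a:val(a,y),np.arange(20,40,.5),135) for y in(20,24,28,34)])
l=np.mean([cr(lambda a:val(x,a),np.arange(34,48,.5),135) for x in(-20,-10,0,10)])
print(f,b,l)
def cast(c,T,p,x,y,zz):
    q=onz(c,*proj(c,b2w(T,[x/1e3,y/1e3,0])),zz)[:2]-p[:2];return (np.array([q@U,q@Y])*1e3).round(2)
for zb in(.056,.059,.0625,.0659,.069): print(zb,"front",cast(ct,T,p,f,12,zb),"back",cast(ct,T,p,b,25,zb+.018),"left",cast(ct,T,p,0,l,zb+.018))
E
```

```text
-27.018924826978928 29.908213984643943 41.98131103645112
0.056 front [-28.4   15.74] back [22.42 26.97] left [-6.66 45.68]
0.059 front [-29.04  16.21] back [21.62 27.42] left [-7.38 46.08]
0.0625 front [-29.78  16.77] back [20.69 27.95] left [-8.21 46.54]
0.0659 front [-30.5   17.31] back [19.78 28.46] left [-9.02 46.99]
0.069 front [-31.16  17.8 ] back [18.96 28.92] left [-9.75 47.4 ]
```

Contact height, the top camera and the tool pose all put the stone about 7 mm lower on the slope than the scene camera does. I'll move 6 mm uphill so it lands uphill of the pins in either case.

Emit:
{"fn": "carry_out", "kwargs": {
  "motion": [
    [[0, 0, -0.7], 0],
    [[0.15, 0.6, 0], 0],
    [[0, 0, 0], 0],
    [[0, 0, 0.1], 0],
    [[0, 0, 0], 0],
    [[0, 0, 0], 0]
  ]
}}

```text
time_s: 18.15
tool_pos: [0.6162, 0.1126, 0.0757]
ee_rot: [-3.141, 0.0, 1.664]
force: [-0.6, 0.4, -1.6]
finger_gap: 0.594
grasp_force: 44.1
```

Emit:
{"fn": "carry_out", "kwargs": {
  "motion": [
    [[0, 0, 0.1], 0],
    [[0, 0, 0], 0],
    [[0, 0, 0], 0]
  ]
}}

```text
time_s: 18.52
tool_pos: [0.6163, 0.1126, 0.075]
ee_rot: [3.142, -0.0, 1.664]
force: [0.7, 0.8, -1.2]
finger_gap: 0.6
grasp_force: 44.2
```

Emit:
{"fn": "carry_out", "kwargs": {
  "motion": [
    [[0, 0, 0], 0],
    [[0, 0, 0], 0],
    [[0, 0, 0], 0]
  ],
  "jaw": 0.72
}}

```text
time_s: 18.9
tool_pos: [0.6165, 0.1126, 0.0751]
ee_rot: [3.141, -0.0, 1.664]
force: [0.4, -1.3, -0.6]
finger_gap: 0.721
grasp_force: 0.0
```

Emit:
{"fn": "carry_out", "kwargs": {
  "motion": [
    [[0, 0, -0.5], 0],
    [[0, 0, -1], 0],
    [[0, 0, -3], 0],
    [[0, 0, -6], 0],
    [[0, -6, 0], 0],
    [[0, -6, 0], 0],
    [[0, -6, 0], 0],
    [[0, 0, 0], 0]
  ]
}}

```text
time_s: 19.9
tool_pos: [0.4321, 0.0952, 0.1799]
ee_rot: [-3.138, 0.0, 1.664]
force: [0.9, -0.5, -0.5]
finger_gap: 0.723
grasp_force: 0.0
```

```bash
python3 m.py; cat > o.py <<'E'
from h import *
ct,cs=robot.calibration("top"),robot.calibration("scene");z=np.load("m.npz")
for nm,c,im,p in(("top",ct,z["t"],[.6166,.1132,.0937]),("scene",cs,z["s"],[.614,.1086,.0907])):
    T=bedT(p);g=cv2.GaussianBlur(im.mean(2).astype(np.float32),(0,0),.5)
    print(nm)
    for x in range(-46,50,4):
        print(x,[int(cv2.getRectSubPix(g,(1,1),tuple(float(a) for a in proj(c,b2w(T,[x/1e3,y/1e3,.018]))))[0,0]) for y in range(-60,64,6)])
E
python3 o.py
```

```text
[0.4321 0.0952 0.1799] [-3.138  0.     1.664]
top
-46 [52, 62, 176, 122, 119, 119, 118, 117, 118, 118, 118, 119, 119, 117, 115, 115, 121, 121, 121, 121, 121]
-42 [52, 54, 187, 184, 184, 184, 184, 184, 184, 185, 185, 185, 185, 186, 186, 186, 187, 188, 188, 189, 189]
-38 [51, 59, 121, 193, 209, 208, 209, 209, 208, 208, 208, 207, 207, 207, 207, 209, 206, 205, 204, 200, 194]
-34 [50, 152, 201, 216, 217, 209, 219, 219, 218, 217, 216, 216, 216, 215, 215, 213, 211, 214, 213, 183, 130]
-30 [49, 161, 207, 225, 218, 207, 200, 226, 225, 224, 223, 222, 221, 220, 217, 206, 190, 216, 222, 187, 94]
-26 [51, 189, 194, 180, 130, 127, 121, 163, 160, 158, 156, 151, 149, 146, 142, 135, 105, 142, 208, 204, 107]
-22 [48, 199, 197, 75, 55, 54, 54, 56, 55, 53, 51, 53, 52, 52, 52, 51, 49, 53, 156, 208, 139]
-18 [48, 199, 196, 59, 50, 51, 50, 50, 50, 50, 50, 51, 51, 51, 50, 51, 50, 51, 119, 180, 78]
-14 [49, 199, 195, 65, 51, 52, 51, 51, 52, 51, 52, 51, 52, 52, 52, 51, 52, 51, 124, 163, 56]
-10 [49, 199, 198, 75, 51, 52, 55, 51, 51, 51, 51, 57, 51, 52, 52, 52, 51, 51, 124, 168, 53]
-6 [51, 194, 197, 70, 50, 5
[... 3034 characters left out ...]
13, 216, 138, 71, 71, 75, 69, 74, 75, 79, 72, 77, 82, 87, 81, 85, 88, 168, 172, 121]
26 [207, 219, 218, 211, 179, 179, 183, 176, 180, 184, 185, 179, 183, 187, 192, 185, 188, 191, 188, 103, 99]
30 [214, 230, 229, 232, 229, 229, 229, 228, 229, 229, 228, 228, 229, 229, 229, 228, 228, 227, 215, 133, 124]
34 [195, 219, 220, 222, 219, 218, 219, 217, 222, 217, 215, 211, 213, 213, 211, 210, 210, 212, 223, 199, 183]
38 [94, 125, 127, 132, 126, 122, 123, 122, 132, 125, 120, 114, 124, 121, 118, 115, 117, 124, 181, 190, 178]
42 [41, 45, 45, 45, 44, 43, 44, 45, 46, 47, 47, 47, 51, 50, 49, 48, 48, 57, 142, 162, 145]
46 [37, 37, 37, 37, 38, 39, 38, 38, 39, 41, 41, 41, 41, 42, 41, 41, 41, 45, 117, 135, 115]
```

The numbers show the stone flat, square and down by the pins, with about equal end gaps. I'll nudge it lightly downhill with the straddling uphill finger to make sure it rests on the pins.

Emit:
{"fn": "carry_out", "kwargs": {
  "motion": [
    [[0, 5.8, 0], 0],
    [[0, 5.7, 0], 0],
    [[0, 5.7, 0], 0],
    [[0, 0, 4], 0],
    [[0, 0, 4], 0],
    [[0, 0, 1.5], 0],
    [[0, 0, 0.8], 0],
    [[0, 0, 0], 0],
    [[0, 0, 0], 0]
  ],
  "jaw": 0.85
}}

```text
time_s: 21.42
tool_pos: [0.6093, 0.112, 0.0783]
ee_rot: [3.139, -0.0, 1.664]
force: [0.6, -0.4, -0.2]
finger_gap: 0.849
grasp_force: 0.0
```

Emit:
{"fn": "carry_out", "kwargs": {
  "motion": [
    [[0, -0.2, 0.1], 0],
    [[0, -0.2, 0.1], 0],
    [[0, -0.2, 0.1], 0],
    [[0, 0, 0], 0],
    [[0, 0, 0], 0]
  ]
}}

```text
time_s: 22.05
tool_pos: [0.6024, 0.1113, 0.0739]
ee_rot: [3.142, -0.0, 1.664]
force: [-0.4, 0.6, 0.2]
finger_gap: 0.845
grasp_force: 0.0
```

Emit:
{"fn": "carry_out", "kwargs": {
  "motion": [
    [[0, -0.2, 0.1], 0],
    [[0, -0.2, 0.1], 0],
    [[0, -0.2, 0.1], 0],
    [[0, 0, 0], 0],
    [[0, 0, 0], 0]
  ]
}}

```text
time_s: 22.68
tool_pos: [0.5965, 0.1108, 0.071]
ee_rot: [3.141, 0.0, 1.664]
force: [-0.2, 0.3, 0.4]
finger_gap: 0.85
grasp_force: 0.0
```

Emit:
{"fn": "carry_out", "kwargs": {
  "motion": [
    [[0, -0.15, 0.05], 0],
    [[0, 0, 0], 0],
    [[0, 0, 0], 0]
  ]
}}

```text
time_s: 23.05
tool_pos: [0.595, 0.1106, 0.0705]
ee_rot: [3.142, -0.0, 1.664]
force: [-0.7, -0.3, 0.1]
finger_gap: 0.849
grasp_force: 0.0
```

Emit:
{"fn": "carry_out", "kwargs": {
  "motion": [
    [[0, -0.15, 0], 0],
    [[0, 0, 0], 0],
    [[0, 0, 0], 0]
  ]
}}

```text
time_s: 23.42
tool_pos: [0.5938, 0.1105, 0.0706]
ee_rot: [3.141, 0.0, 1.664]
force: [2.0, -0.3, 0.3]
finger_gap: 0.848
grasp_force: 0.8
```

Emit:
{"fn": "carry_out", "kwargs": {
  "motion": [
    [[0, -0.2, 0], 0],
    [[0, 0, 0], 0],
    [[0, 0, 0], 0]
  ]
}}

```text
time_s: 23.8
tool_pos: [0.593, 0.1104, 0.0712]
ee_rot: [3.138, -0.0, 1.664]
force: [6.1, -1.7, 2.1]
finger_gap: 0.851
grasp_force: 2.9
```

Emit:
{"fn": "carry_out", "kwargs": {
  "motion": [
    [[0, -0.15, 0], 0],
    [[0, 0, 0], 0],
    [[0, 0, 0], 0]
  ]
}}

```text
time_s: 24.18
tool_pos: [0.5924, 0.1104, 0.0717]
ee_rot: [3.136, -0.0, 1.664]
force: [5.6, -0.4, 3.2]
finger_gap: 0.849
grasp_force: 3.8
```

Contact came at the expected place and the stone holds against the pins under about 6 N. I'll back off and go to the knob.

Emit:
{"fn": "carry_out", "kwargs": {
  "motion": [
    [[0, 0.5, -0.3], 0],
    [[0, 0, -4], 0],
    [[0, 0, -5], 0],
    [[0, 0, -3], -0.1746],
    [[0, 0, 0], -0.1746],
    [[0, 0, 0], -0.1746],
    [[0, 0, 0], -0.1746],
    [[0, 0, 0], -0.1746],
    [[0, 0, 0], -0.1746],
    [[0, 0, 0], -0.1746],
    [[0, 0, 0], -0.1746],
    [[0, 0, 0], -0.1746],
    [[-1.9, 5.9, 0], 0],
    [[-1.9, 6.0, 0], 0],
    [[0, 0, 0], 0],
    [[0, 0, 0], 0]
  ],
  "jaw": 0.5
}}

```text
time_s: 26.18
tool_pos: [0.6202, 0.232, 0.1925]
ee_rot: [-3.141, -0.003, -3.047]
force: [-0.2, 0.2, 0.8]
finger_gap: 0.503
grasp_force: 0.0
```

Emit:
{"fn": "carry_out", "kwargs": {
  "motion": [
    [[-0.35, 0.15, 3], 0],
    [[0, 0, 3], 0],
    [[0, 0, 2], 0],
    [[0, 0, 0.5], 0],
    [[0, 0, 0], 0]
  ]
}}

```text
time_s: 26.8
tool_pos: [0.6251, 0.2337, 0.1087]
ee_rot: [-3.142, 0.0, -3.048]
force: [-0.4, 0.1, 0.7]
finger_gap: 0.5
grasp_force: 0.0
```

Emit:
{"fn": "carry_out", "kwargs": {
  "motion": [
    [[0, 0, 0], 0],
    [[0, 0, 0], 0],
    [[0, 0, 0], 0],
    [[0, 0, 0], 0]
  ],
  "jaw": 0,
  "squeeze": 60
}}

```text
time_s: 27.3
tool_pos: [0.6257, 0.2344, 0.1097]
ee_rot: [3.141, 0.002, -3.048]
force: [0.7, -0.2, 6.1]
finger_gap: 0.168
grasp_force: 58.5
```

Emit:
{"fn": "carry_out", "kwargs": {
  "motion": [
    [[0.22, 0.71, 0.13], 0],
    [[0.3, 0.67, 0.17], 0],
    [[0.38, 0.62, 0.22], 0],
    [[0.45, 0.55, 0.26], 0],
    [[0.51, 0.47, 0.29], 0],
    [[0.56, 0.39, 0.32], 0],
    [[0, 0, 0], 0]
  ]
}}

```text
time_s: 28.18
tool_pos: [0.5984, 0.2665, 0.0953]
ee_rot: [3.14, 0.002, -3.049]
force: [1.1, 2.2, 3.2]
finger_gap: 0.166
grasp_force: 70.5
```

Emit:
{"fn": "carry_out", "kwargs": {
  "motion": [
    [[0.6, 0.3, 0.35], 0],
    [[0.63, 0.2, 0.37], 0],
    [[0.65, 0.1, 0.37], 0],
    [[0.65, 0, 0.38], 0],
    [[0.65, -0.11, 0.38], 0],
    [[0.63, -0.21, 0.36], 0],
    [[0, 0, 0], 0],
    [[0, 0, 0], 0]
  ]
}}

```text
time_s: 29.18
tool_pos: [0.5625, 0.2682, 0.0747]
ee_rot: [3.137, 0.008, -3.047]
force: [2.8, 11.6, 7.8]
finger_gap: 0.165
grasp_force: 79.2
```

Emit:
{"fn": "carry_out", "kwargs": {
  "motion": [
    [[0, 0, 0], 0],
    [[0, 0, 0], 0],
    [[0, 0, 0], 0]
  ],
  "jaw": 0.5
}}

```text
time_s: 29.55
tool_pos: [0.5587, 0.2645, 0.0718]
ee_rot: [-3.141, -0.002, -3.048]
force: [0.5, 0.9, -0.5]
finger_gap: 0.5
grasp_force: 0.0
```

Emit:
{"fn": "carry_out", "kwargs": {
  "motion": [
    [[0, 0, -4], 0],
    [[0, 0, -4], 0],
    [[0, 0, -5], 0],
    [[5, 2, 0], 0],
    [[5.5, 2, 0], 0],
    [[5.5, 2, 0], 0],
    [[5, 2, 0], 0],
    [[0, 0, 0], 0]
  ]
}}

```text
time_s: 30.55
tool_pos: [0.3395, 0.3247, 0.2021]
ee_rot: [-3.14, -0.002, -3.045]
force: [0.4, 0.7, 0.1]
finger_gap: 0.499
grasp_force: 0.0
```

```bash
python3 m.py; cat > r.py <<'E'
from h import *
from scipy.optimize import least_squares
z=np.load("m.npz");ct,cs=robot.calibration("top"),robot.calibration("scene")
Ts={"top":bedT([.6166,.1132,.0937]),"scene":bedT([.614,.1086,.0907])}
old={"top":cv2.imread("pics/top0.png")[:,:,::-1].astype(float),"scene":cv2.imread("pics/scene0.png")[:,:,::-1].astype(float)}
for nm,c,im in(("top",ct,z["t"]),("scene",cs,z["s"])):
  T=Ts[nm];inv=lambda q:T[:3,:3].T@(q-T[:3,3])
  for lab,I in(("start",old[nm]),("now",im)):
    m=((I[:,:,0]-I[:,:,1:].max(2))>(45)).astype(np.uint8)
    lo=proj(c,b2w(T,[0,.107,.02]));yy,xx=np.mgrid[:400,:640];m[np.hypot(xx-lo[0],yy-lo[1])>40]=0
    n,_,st,ce=cv2.connectedComponentsWithStats(m,connectivity=8)
    for i in range(1,n):
        if st[i,4]<3: continue
        ys,xs=np.nonzero(_==i);w=(I[ys,xs,0]-I[ys,xs,1:].max(1));u,v=(xs*w).sum()/w.sum(),(ys*w).sum()/w.sum()
        o,d=ray(c,u,v);ob,db=T[:3,:3].T@(o-T[:3,3]),T[:3,:3].T@d
        P=lambda h:(ob+db*(h-ob[2])/db[2])[:2]*1e3
        k,l=P(.052),P(.018)
        print(nm,lab,st[i,4],np.round([u,v],1),"knob52",k.round(1),"a",round(np.arctan2(k[0],k[1]-107)+.349,3),"| line18",l.round(1),"ang from -y",round(np.arctan2(l[0],-(l[1]-107)),3))
E
python3 r.py; python3 o.py|awk '/top/{t=1}/scene/{print}{if($1==-26||$1==-14||$1==2||$1==14||$1==30)print}'
```

```text
[0.3395 0.3247 0.2021] [-3.140e+00 -2.000e-03 -3.045e+00]
top start 59 [325.9 204.3] knob52 [ -2.8 161. ] a 0.296 | line18 [-13.6 160.3] ang from -y -2.891
top start 11 [355.2 203.1] knob52 [ 1.  88.1] a 3.435 | line18 [-9.6 84.9] ang from -y -0.411
top now 13 [355.6 201.5] knob52 [ 5.2 87.3] a 3.233 | line18 [-5.3 84. ] ang from -y -0.227
top now 61 [326.2 208.4] knob52 [-13.7 160.1] a 0.096 | line18 [-24.9 159.4] ang from -y -2.699
scene start 71 [337.8 187.5] knob52 [ 57.3 158.7] a 1.186 | line18 [ 71.4 176.5] ang from -y 2.342
scene start 96 [324.2 206.5] knob52 [  2.  165.1] a 0.383 | line18 [ 13.6 183.2] ang from -y 2.964
scene start 6 [336.8 200.7] knob52 [ 25.8 144.2] a 0.956 | line18 [ 38.5 161.3] ang from -y 2.524
scene start 13 [355.6 227.9] knob52 [-18.3  72.7] a -2.302 | line18 [-7.6 86.5] ang from -y -0.356
scene now 71 [337.8 187.5] knob52 [ 57.2 158.7] a 1.185 | line18 [ 71.4 176.5] ang from -y 2.342
scene now 7 [336.4 200.6] knob52 [ 25.7 145.1] a 0.941 | line18 [ 38.4 162.3] ang from -y 2.535
scene now 100 [322.4 210.6] knob52 [ -8.9 164. ] a 0.195 | line18 [  2.3 1
[... 400 characters left out ...]
2, 136, 145]
14 [39, 199, 197, 46, 46, 46, 46, 75, 50, 49, 49, 55, 51, 57, 49, 49, 49, 48, 53, 107, 145]
30 [43, 163, 168, 161, 201, 201, 202, 176, 173, 173, 176, 177, 178, 180, 181, 183, 185, 189, 224, 201, 113]
scene
-26 [173, 201, 182, 67, 73, 100, 65, 57, 63, 56, 62, 57, 62, 57, 65, 83, 68, 133, 206, 150, 110]
-14 [169, 205, 186, 47, 39, 40, 40, 39, 40, 41, 41, 42, 43, 43, 42, 43, 43, 45, 53, 94, 146]
2 [176, 205, 188, 49, 40, 44, 96, 67, 72, 84, 70, 61, 67, 65, 77, 82, 45, 48, 53, 93, 131]
14 [168, 204, 187, 50, 42, 42, 51, 75, 68, 58, 49, 56, 78, 76, 51, 48, 44, 44, 55, 96, 146]
30 [208, 225, 223, 226, 223, 224, 224, 223, 223, 223, 224, 222, 223, 224, 224, 223, 222, 222, 210, 127, 120]
```

```bash
cat > q.py <<'E'
from h import *
from scipy.optimize import least_squares
import sys
z=np.load("m.npz");ct,cs=robot.calibration("top"),robot.calibration("scene")
Ts={"top":bedT([.6166,.1132,.0937]),"scene":bedT([.614,.1086,.0907])}
L=lambda f:cv2.imread(f"pics/{f}.png")[:,:,::-1].astype(float)
S={"top":(ct,[L("top0"),L("t1"),z["t"]]),"scene":(cs,[L("scene0"),L("s1"),z["s"]])}
for nm,(c,ims) in S.items():
  T=Ts[nm];K=[]
  for j,I in enumerate(ims):
    best=None;m=((I[:,:,0]-I[:,:,1:].max(2))>45).astype(np.uint8);n,lab,st,ce=cv2.connectedComponentsWithStats(m)
    for i in range(1,n):
        if not 25<st[i,4]<150: continue
        ys,xs=np.nonzero(lab==i);w=np.minimum(I[ys,xs,0]-I[ys,xs,1:].max(1),90);u,v=(xs*w).sum()/w.sum(),(ys*w).sum()/w.sum()
        o,d=ray(c,u,v);ob,db=T[:3,:3].T@(o-T[:3,3]),T[:3,:3].T@d
        k=(ob+db*(.055-ob[2])/db[2])[:2]*1e3
        e=abs(np.hypot(k[0],k[1]-107)-55)+(15*abs(st[i,4]-60)/60)
        if e<20 and k[0]<75 and (best is None or e<best[0]): best=(e,k,st[i,4],(u,v))
    K.append(best[1]);print(nm,j,best[1].round(1),best[2],np.round(best[3],1))
  K=np.array(K)
  f=least_squares(lambda b:np.r_[np.hypot(*(K-b).T)-55,(b-[0,107])*.1],[0,107.]);b=f.x
  print(nm,"centre",b.round(1),"res",f.fun.round(1),"a",(np.arctan2(*(K-b).T)+.349).round(3))
E
python3 q.py
```

```text
top 0 [ -1.  161.1] 59 [325.9 203.9]
top 1 [ 51.9 121.1] 50 [342.6 183.5]
top 2 [-11.9 160.3] 61 [326.1 208.1]
top centre [ -1.1 106.2] res [-0.1  0.   0.1 -0.1 -0.1] a [0.351 1.646 0.151]
scene 0 [  0.3 162.5] 96 [324.5 206.8]
scene 1 [ 53.2 122.7] 99 [350.1 193. ]
scene 2 [-10.5 161.3] 100 [322.6 211. ]
scene centre [  0.3 107.5] res [ 0. -0. -0.  0.  0.] a [0.349 1.639 0.151]
```

Both cameras agree on a = 0.151 rad, so the lever still has 0.15 to go because the knob slipped a little in the pads. The stone is pinned at the fence. I'll regrip harder and finish the swing.

Emit:
{"fn": "carry_out", "kwargs": {
  "motion": [
    [[-5.49, -1.94, 0], 0],
    [[-5.49, -1.94, 0], 0],
    [[-5.49, -1.94, 0], 0],
    [[-5.48, -1.95, 0], 0],
    [[0, 0, 0], 0],
    [[0, 0, 4], 0],
    [[0, 0, 4], 0],
    [[0, 0, 3.5], 0],
    [[0, 0, 1.1], 0],
    [[0, 0, 0], 0]
  ]
}}

```text
time_s: 32.2
tool_pos: [0.5683, 0.268, 0.0762]
ee_rot: [-3.141, -0.001, -3.048]
force: [0.2, -1.0, -0.1]
finger_gap: 0.503
grasp_force: 0.0
```

Emit:
{"fn": "carry_out", "kwargs": {
  "motion": [
    [[0, 0, 0], 0],
    [[0, 0, 0], 0],
    [[0, 0, 0], 0],
    [[0, 0, 0], 0]
  ],
  "jaw": 0,
  "squeeze": 100
}}

```text
time_s: 32.7
tool_pos: [0.5695, 0.2691, 0.0782]
ee_rot: [3.14, 0.003, -3.048]
force: [-2.2, 3.1, 7.2]
finger_gap: 0.153
grasp_force: 97.5
```

Emit:
{"fn": "carry_out", "kwargs": {
  "motion": [
    [[0.4, -0.1, 0.22], 0],
    [[0.4, -0.15, 0.22], 0],
    [[0, 0, 0], 0],
    [[0, 0, 0], 0]
  ]
}}

```text
time_s: 33.2
tool_pos: [0.5673, 0.2683, 0.0769]
ee_rot: [3.137, 0.015, -3.047]
force: [6.6, 8.4, 14.0]
finger_gap: 0.154
grasp_force: 99.3
```

Emit:
{"fn": "carry_out", "kwargs": {
  "motion": [
    [[0.2, -0.05, 0.1], -0.08],
    [[0.2, -0.05, 0.1], -0.07],
    [[0, 0, 0], 0],
    [[0, 0, 0], 0]
  ]
}}

```text
time_s: 33.7
tool_pos: [0.562, 0.2659, 0.0745]
ee_rot: [3.14, 0.012, -2.899]
force: [1.9, 7.4, 17.0]
finger_gap: 0.157
grasp_force: 113.1
```

Emit:
{"fn": "carry_out", "kwargs": {
  "motion": [
    [[0, 0, 0], 0],
    [[0, 0, 0], 0],
    [[0, 0, 0], 0]
  ],
  "jaw": 0.5
}}

```text
time_s: 34.08
tool_pos: [0.5566, 0.263, 0.0697]
ee_rot: [-3.141, -0.001, -2.898]
force: [0.0, -0.0, 0.3]
finger_gap: 0.502
grasp_force: 0.0
```

Emit:
{"fn": "carry_out", "kwargs": {
  "motion": [
    [[0, 0, -4], 0],
    [[0, 0, -4], 0],
    [[0, 0, -5], 0],
    [[5, 2, 0], 0],
    [[5.5, 2, 0], 0],
    [[5.5, 2, 0], 0],
    [[5, 2, 0], 0],
    [[0, 0, 0], 0]
  ]
}}

```text
time_s: 35.08
tool_pos: [0.3303, 0.2895, 0.1996]
ee_rot: [-3.14, -0.003, -2.895]
force: [1.0, 0.5, -0.2]
finger_gap: 0.498
grasp_force: 0.0
```

```bash
python3 m.py; python3 q.py; python3 r.py|grep now
```

```text
[0.3303 0.2895 0.1996] [-3.140e+00 -3.000e-03 -2.895e+00]
top 0 [ -1.  161.1] 59 [325.9 203.9]
top 1 [ 51.9 121.1] 50 [342.6 183.5]
top 2 [-20.9 157.7] 61 [327.1 211.6]
top centre [ -1.1 106.3] res [-0.1  0.   0.1 -0.1 -0.1] a [ 0.352  1.647 -0.018]
scene 0 [  0.3 162.5] 96 [324.5 206.8]
scene 1 [ 53.2 122.7] 99 [350.1 193. ]
scene 2 [-19.2 158.9] 102 [321.7 214.6]
scene centre [  0.3 107.5] res [-0.   0.   0.   0.   0.1] a [ 0.349  1.64  -0.014]
top now 9 [355.7 200.1] knob52 [ 8.9 87.2] a 3.068 | line18 [-1.5 84. ] ang from -y -0.063
top now 61 [327.1 211.9] knob52 [-22.7 157.6] a -0.073 | line18 [-34.2 156.8] ang from -y -2.54
scene now 71 [337.8 187.5] knob52 [ 57.3 158.7] a 1.186 | line18 [ 71.4 176.5] ang from -y 2.342
scene now 8 [336.5 200.5] knob52 [ 25.9 145.1] a 0.946 | line18 [ 38.6 162.2] ang from -y 2.531
scene now 102 [321.5 214.2] knob52 [-17.7 161.5] a 0.035 | line18 [ -6.9 179.4] ang from -y -3.046
scene now 13 [357.8 225.1] knob52 [-10.6  71.1] a -2.506 | line18 [ 0.5 84.9] ang from -y 0.023
```

The cam is at a = -0.016 rad by both cameras, about 1° off the high point. One last numeric check of the stone before handing in.

```bash
python3 - <<'E'
from h import *
ct,cs=robot.calibration("top"),robot.calibration("scene");z=np.load("m.npz")
for nm,c,im,p in(("top",ct,z["t"],[.6166,.1132,.0937]),("scene",cs,z["s"],[.614,.1086,.0907])):
    T=bedT(p);g=cv2.GaussianBlur(im.mean(2).astype(np.float32),(0,0),.5)
    val=lambda x,y:float(cv2.getRectSubPix(g,(1,1),tuple(float(a) for a in proj(c,b2w(T,[x/1e3,y/1e3,.018]))))[0,0])
    def ext(f,r):
        d=[a for a in r if f(a)<125];return min(d),max(d)
    print(nm,"x extents",[ext(lambda a:val(a,y),np.arange(-36,36,.5)) for y in(-20,0,20,38)],"y right",[ext(lambda a:val(x,a),np.arange(-50,-20,.5))[0] for x in(-18,0,18)])
E
```

```text
top x extents [(np.float64(-25.5), np.float64(28.0)), (np.float64(-25.0), np.float64(28.0)), (np.float64(-25.0), np.float64(28.0)), (np.float64(-26.0), np.float64(27.5))] y right [np.float64(-45.5), np.float64(-45.5), np.float64(-45.5)]
scene x extents [(np.float64(-28.0), np.float64(24.0)), (np.float64(-28.0), np.float64(23.5)), (np.float64(-28.5), np.float64(23.5)), (np.float64(-27.5), np.float64(23.5))] y right [np.float64(-45.5), np.float64(-45.0), np.float64(-45.0)]
```

The stone's right end is at y = -45, against the fence, and its lower edge averages x = -26, on the pins and square. Handing in.

```bash
python3 -c "
from station import robot
print(robot.hand_in())"
```

```text
the job is handed in; nothing more can be done
None
```

The touchstone is clamped streaks up against the rest pins and fence, with the cam about 1° from its high point, and the job was handed in at about 36 s; I did not re-measure the other objects on the desk at the end.

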